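Press the label holder home on the findings rack

ROBOT

A 6-joint arm with a two-finger parallel gripper is mounted at the origin on the work surface. World frame = base frame: x ahead of the robot, y to its left, z up, the work surface at z = 0. Lengths are in m, angles in rad, forces in N, time in s.
With the tool pointing down it reaches from about 0.3 to 0.95 m from the base axis. Payload 3.1 kg.
Tool frame: the origin (TCP) lies between the finger pads; the fingertips stand 17 mm ahead of it and the grasp point (between the pads) lies 2 mm behind it; z points along the fingers, y is the line along which they close (so a half turn about z gives the same grasp; the last joint's range is limited). The gripper opens to 85 mm and grips with 20 to 120 N. Pads are 22 mm wide; open, the fingers measure 114 mm over their backs; the gripper's body (76 mm by 85 mm) begins 54 mm behind the grasp point. The pads swing forward as they close: fully open they stand 13 mm farther back than shut.
Start: joints at [1.199, 0.308, 1.634, -0, 1.2, -0.07], TCP at [0.186, 0.597, 0.248] pointing down, gripper open.
Joint ranges: [-3.06, 3.06], [-0.79, 1.96], [0.05, 2.63], [-1.19, 4.34], [0.05, 2.64], [-2.94, 2.94]. Speed limits (rad/s): [2.79, 2.79, 3.14, 3.14, 3.14, 3.14].

INTERFACE

Orientations are given as a unit quaternion [w, x, y, z].
In Python, from rig import sensors, grab_frame, job gives the robot as it stands.
- The arm moves only by the tool step_arm, never from a script. Its arguments are lists of equal length, an entry for each row: "rotation": the turn, a rotation vector about the tool's x, y, z in degrees, a list of three; "dp": the shift along the tool's x, y, z in mm, a list of three; "grip": the finger opening in mm, from 0 to 85.4. In form: {"rotation": [[ax, ay, az], ...], "dp": [[x, y, z], ...], "grip": [grip, ...]}. A call has 1 to 5 rows; each row shifts and turns the commanded pose from where the row before left it, along the tool's axes as they then stand; what a row does not reach is not made up. A row lasts 1/10 s, in which the tool goes at most 50 mm and 8.59 degrees, less where a joint would pass 70% of its speed; a pose out of reach is approached as far as the arm can. A call is refused whole if a number of a shift passes 50 or a number of a turn 8.59, either way. A call with a gripper value outside its range is refused whole. The fingers move at their own pace and stop on an object; "newtons" is the grip in N (left out, the last holds). Time passes only in rows, so rows that do not move let the fingers close. It gives the time, the measured TCP pose, the force, the opening and the grip force at its end, in the units of the state.
- sensors.get_obs(): the state, without advancing time (a new reading comes with each control period).
- grab_frame(name): name is "side" or "top" or "wrist"; returns a dict with "img" (420x560x3 uint8, red, green, blue), "camera_matrix" (3x3 intrinsics, pixels), "R" (3x3) and "t" (3): a world point X has camera coordinates R X + t. Camera axes: x right, y down, z forward; pixel columns grow to the right and rows downward; lengths in m; the calibration is good to about 2 mm. A picture is of the moment at which its call begins. There is no depth.
- job.close_job(): hands the job in; it is judged then, once.
The state is a dict: "time": time; "joint_positions": joint angles; "qd": joint speeds; "effort": joint torques, N m; "position": TCP position; "ee_rot": TCP orientation; "contact_force": force on the tool from outside, world axes, zero at the start; "wrist_torque": the same for the moment, N m; "opening": finger opening in m; "grip_force": force on a finger pad.
Only numpy, scipy, OpenCV 4.12 (cv2) and the standard library are available. Lean on these libraries where they do the work, as an engineer would, in place of code of your own. Each camera call takes 0.05 s, during which the arm holds its last target. There are 200 camera calls.

TASK

The loose brass label holder stands on the free-turning soldering turntable: lift it off, and push it down over the front lip of the findings rack, tongue behind the lip and card to the front, centred on the one tray that has no label, until it is fully home. Finish while still gripping it and pressing it firmly down on the lip, so that I can drive its fixing screw; do not let go. Leave the tools and jars about the bench where they are and do not tip the little dish on the turntable.

Things in the scene. Friction and masses are not known exactly. Their poses are not given: they have to be found in the camera images.
- holder: Loose brass label holder, 0.11 kg, standing upright on the turntable disc, front (own -x, paper card) towards the robot within 60 degrees. Origin: middle of its underside, z up. Card frame 10 mm thick (x), 60 wide (y), 28 to 68 mm above the origin: grip it here across its thickness. Below: bridge 20 mm deep (x), 22 to 28 mm up, and two legs, 0 to 22 mm up, straddling the lip when home.
- clip (a point): On the holder: middle of the underside of its bridge, 22 mm above its origin; rests on the lip's crest when home. The legs below it are each 6 mm thick with an 8 mm gap between (x -4 to +4 mm) that flares to about 12 mm at the toes. Front leg 60 mm wide, rear leg (the tongue) 40 mm.
- card (a point): Point on the label holder: middle of its card, on the front (-x) face, 48 mm above its origin and 5.5 mm in front of its middle.
- turntable: Soldering turntable: cast base 130 mm across, fixed to the bench; steel disc 200 mm across, top 42 mm above the bench, turning freely at a touch. Origin: on the bench, on the axis. A fire brick 55 x 45 x 22 mm is fixed on the disc and the small dish stands on it.
- rack: Findings rack fixed to the bench: plywood shelf 400 mm wide (y), 190 deep, top 95 mm above the bench, with an aluminium lip rail along its front. Origin: on the bench below the middle of the lip; x from the lip into the shelf, away from the robot. Lip 5 mm thick, round crest 100 mm above the bench, front face clear for 32 mm down. Behind the lip a slot 13 mm wide, 32 deep, then the shelf.
- seat (a point): Crest of the lip (top, middle of its thickness) centred on the tray without a label; axes as the rack's, y along the lip. Three open trays 92 mm wide, 30 tall stand on the shelf from 50 mm behind the lip, 118 mm apart; before the other two a holder of the same pattern is already screwed to the lip.
- dish: Small white ceramic dish, 44 mm across, 14 mm tall, standing loose on the turntable disc. Origin: middle of its underside.
- hammer: Bystander: chasing hammer lying on the bench, about 240 mm long.
- doming_block: Bystander: steel doming block, a 50 mm cube with dished top.
- flux_jar: Bystander: amber jar with a black cap, 52 mm across, 60 mm tall.
- wire_spool: Bystander: black spool, 60 mm across, 38 mm tall, standing on its flange.
- pliers: Bystander: pliers lying on the bench, about 155 mm long, 12 mm high.
- ring_clamp: Bystander: wooden ring clamp lying on the bench, 120 x 26 x 13 mm.
Things that resemble listed ones, but are neither listed nor needed, are in the scene too. There is more than one size of the holder; the job needs the middle-sized.

How it is judged:
On the way, in this order (a step that is already met when the one before it is completed fails the run):
1. the label holder is gripped and lifted clear of the turntable, upright (height (world z) of holder above 0.072 m and contact force between the fingers and holder above 1 N and contact force between turntable and holder below 0.05 N and angle between holder's own z axis and vertical below 0.4 rad), for 0.2 s.
2. held in the gripper, the label holder goes down over the lip, tongue behind it, home in front of the tray without a label (z of clip in the frame of seat between -0.004 and 0.003 m and y of clip in the frame of seat between -0.015 and 0.015 m and x of clip in the frame of seat between -0.004 and 0.004 m and x of card in the frame of seat below 0 m and angle between holder's own z axis and vertical below 0.1 rad and contact force between the fingers and holder above 1 N), for 0.2 s.
At the end, for the whole second after the job is handed in: Home on the lip before the tray without a label: bridge within 3 mm of the crest, within 15 mm of the tray's middle, tongue behind the lip, card to the front, upright within 0.1 rad, at rest; the fingers still grip it and it is pressed on the rack with more than 4 N (all of step 2 and contact force between holder and rack above 4 N and linear speed of holder below 0.01 m/s); the arm keeps its last pose, push and grip.
It fails at once if a tool, jar or block about the bench is pushed or knocked more than 30 mm out of its place (distance of any of hammer, doming_block, flux_jar, wire_spool, pliers, ring_clamp from where it was at the start of the episode above 0.03 m).
It fails at once if the dish is tipped over or knocked off the turntable (angle between dish's own z axis and vertical above 0.6 rad or height (world z) of dish below 0.03 m).
It also fails if it takes over 32 s, if anything falls off the work surface, if the arm or the gripper's body presses on something with over 40 N, if the wrist force passes 120 N, or if a joint passes its speed limit or range.

## Working session

There is one attempt and no reset: what is moved stays moved. The work goes in short steps, Python scripts to look and compute and a tool call to move; the robot and the scene stay as the last step left them, time stands still between calls to the robot, and variables do not carry over. Pictures are saved under pics/ and viewed, at most 10 in all, crops included, and the job is handed in when it is done.

Besides the shell and the picture viewer there is one more tool, called after "Request:" as name(argument=value, ...) on one line, values as JSON. step_arm: Moves the arm, as the interface text tells. Its arguments: {"type":"object","properties":{"rotation":{"type":"array"},"dp":{"type":"array"},"grip":{"type":"array"},"newtons":{"type":"number"}},"required":["rotation","dp","grip"]}

```bash
mkdir -p pics; ls; python3 - <<'E'
from rig import sensors, grab_frame
import cv2,numpy as np
o=sensors.get_obs(); print({k:np.round(v,3) for k,v in o.items()})
for n in ("top","side"):
    f=grab_frame(n); cv2.imwrite(f"pics/{n}0.png",f["img"][:,:,::-1]); np.savez(f"pics/{n}0.npz",**f)
    print(n,f["camera_matrix"].round(1).tolist(),f["R"].round(3).tolist(),f["t"].round(3).tolist())
E
```

```text
pics
{'time': np.float64(0.0), 'joint_positions': array([ 1.199,  0.309,  1.635, -0.   ,  1.2  , -0.07 ]), 'qd': array([ 0.001,  0.002, -0.001,  0.001, -0.001,  0.002]), 'effort': array([-0.0000e+00, -4.1525e+01, -2.7667e+01, -0.0000e+00,  1.0000e-02,
       -0.0000e+00]), 'position': array([0.186, 0.596, 0.247]), 'ee_rot': array([-0.   ,  0.15 ,  0.989, -0.001]), 'contact_force': array([-0.659, -0.165, -0.129]), 'wrist_torque': array([-0.004,  0.033, -0.   ]), 'grip_force': np.float64(0.0), 'opening': np.float64(0.085)}
top [[441.8, 0.0, 274.8], [0.0, 441.8, 210.2], [0.0, 0.0, 1.0]] [[0.005, -1.0, -0.003], [-0.981, -0.004, -0.192], [0.192, 0.004, -0.981]] [0.009, 0.573, 1.325]
side [[437.7, 0.0, 281.9], [0.0, 437.7, 208.0], [0.0, 0.0, 1.0]] [[0.805, -0.593, 0.018], [-0.347, -0.494, -0.797], [0.482, 0.636, -0.604]] [-0.419, 0.252, 0.946]
```

View pics/top0.png

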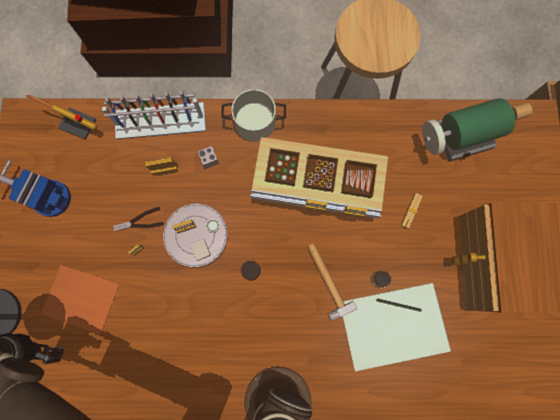

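View pics/side0.png

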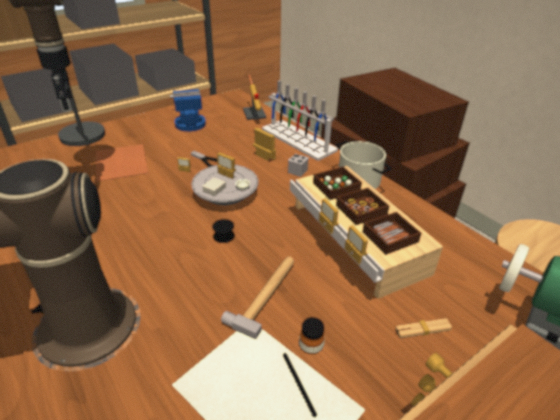

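Top view: the turntable is at (195,235). There are three holder candidates: one on the disc at (184,226), a larger one on the bench at (160,166), and a tiny one on the bench at (136,250). The one on the disc fits: it stands on the turntable and is middle-sized. The dish is at (213,226). The rack lip runs from (252,195) to (383,213), with labels near (322,205) and (357,210), so the left tray at (283,167) has none. I'll confirm this in one enlarged crop.

```bash
python3 - <<'E'
import cv2,numpy as np
t=cv2.imread("pics/top0.png"); s=cv2.imread("pics/side0.png")
a=cv2.resize(t[145:275,120:250],(400,400),interpolation=cv2.INTER_CUBIC)
b=cv2.resize(t[130:225,245:395],(400,253),interpolation=cv2.INTER_CUBIC)
c=cv2.resize(s[120:220,160:290],(400,308),interpolation=cv2.INTER_CUBIC)
d=cv2.resize(s[160:290,285:445],(370,300),interpolation=cv2.INTER_CUBIC)
o=np.zeros((600,800,3),np.uint8)
o[:300,:400]=cv2.resize(a[0:400],(400,400))[100:400]; o[:253,400:]=b; o[300:600,:400]=c[:300]; o[300:600,400:770]=d
cv2.imwrite("pics/crop1.png",o)
E
```

```text
(no output)
```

View pics/crop1.png

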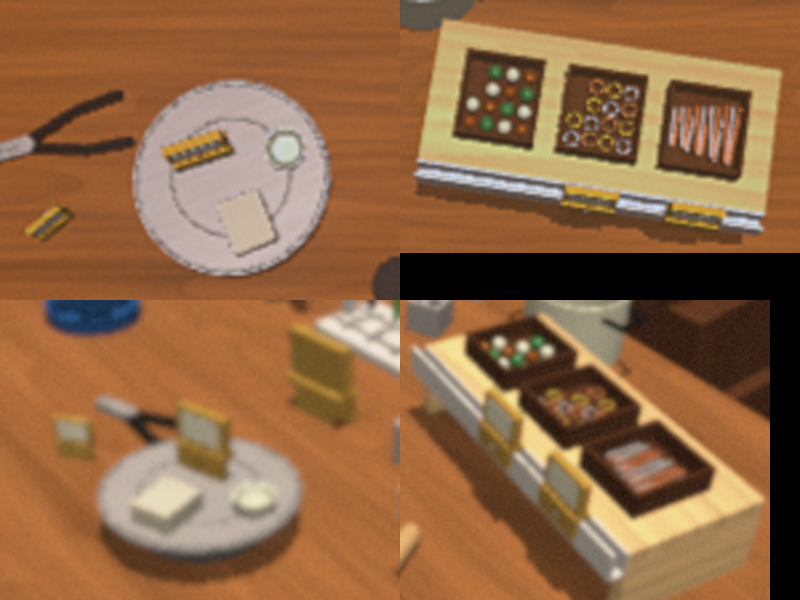

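The crop confirms it: the middle-sized holder stands on the disc with its card to the front, and the left-hand tray has no label. Next, rough positions.

```bash
cat > h.py <<'E'
import cv2,numpy as np
from rig import sensors,grab_frame
def ray(f,uv,z):
    uv=np.atleast_2d(uv).astype(float); R,t,K=f["R"],f["t"],f["camera_matrix"]
    d=np.c_[uv,np.ones(len(uv))]@np.linalg.inv(K).T@R; C=-R.T@t
    return C+d*((z-C[2])/d[:,2])[:,None]
def proj(f,X):
    c=np.atleast_2d(X)@f["R"].T+f["t"]; p=c@f["camera_matrix"].T; return p[:,:2]/p[:,2:]
def tri(f1,u1,f2,u2):
    P=[f["camera_matrix"]@np.c_[f["R"],f["t"]] for f in (f1,f2)]
    X=cv2.triangulatePoints(P[0],P[1],np.float64(u1).reshape(2,1),np.float64(u2).reshape(2,1))[:,0]; return X[:3]/X[3]
def blobs(m,amin):
    m=cv2.morphologyEx(m.astype(np.uint8),cv2.MORPH_CLOSE,np.ones((3,3)))
    n,l,s,c=cv2.connectedComponentsWithStats(m)
    return [(c[i],s[i],l==i) for i in range(1,n) if s[i,4]>=amin]
E
python3 - <<'E'
from h import *
f=dict(np.load("pics/top0.npz")); hsv=cv2.cvtColor(f["img"],cv2.COLOR_RGB2HSV)
print("pix",[hsv[y,x].tolist() for x,y in [(183,224),(184,226),(322,204),(322,207),(270,200),(290,203),(283,150),(300,190)]])
br=(hsv[...,0]>17)&(hsv[...,0]<30)&(hsv[...,1]>140)
for c,s,m in blobs(br,15):
    if 120<c[0]<400 and 140<c[1]<280:
        r=cv2.minAreaRect(np.argwhere(m)[:,::-1].astype(np.float32)); print("brass",c.round(1),s[4],np.round(r[1],1),round(r[2],1),ray(f,c,.11 if c[0]<250 else .146)[0].round(3))
tr=(hsv[...,2]<110)
for c,s,m in blobs(tr[130:200,255:385],150): print("tray",(c+[255,130]).round(1),s[4],s[:4],ray(f,c+[255,130],.11).round(3))
g=(hsv[...,1]<60)&(hsv[...,2]>120)
for c,s,m in blobs(g,100):
    if 150<c[0]<400 and 140<c[1]<280: print("grey",c.round(1),s,ray(f,c,.042 if c[0]<250 else .1).round(3))
print(ray(f,[[250,193],[382,213]],.1).round(3), ray(f,[[213,226]],.06), ray(f,[195,235],.042))
E
```

```text
pix [[19, 176, 194], [13, 43, 94], [24, 157, 187], [18, 117, 118], [9, 58, 92], [9, 54, 90], [14, 133, 109], [22, 105, 202]]
brass [161.  164.9] 222 [13.1 30.4] 78.7 [0.703 0.361 0.11 ]
brass [324.6 163.7] 31 [5. 5.] 90.0 [ 0.697 -0.136  0.146]
brass [317.2 168.8] 30 [6. 5.] 90.0 [ 0.681 -0.114  0.146]
brass [309.9 174.5] 33 [6. 5.] 0.0 [ 0.664 -0.092  0.146]
brass [329.4 177.8] 32 [5. 5.] 90.0 [ 0.654 -0.149  0.146]
brass [321.8 183. ] 34 [5.7 5.7] 45.0 [ 0.638 -0.127  0.146]
brass [315.6 204.6] 120 [20.4  8.1] 9.5 [ 0.573 -0.108  0.146]
brass [354.3 210.8] 122 [21.7  8.3] 7.6 [ 0.555 -0.22   0.146]
brass [183.8 225.3] 90 [ 7.3 20.6] 71.6 [0.516 0.283 0.11 ]
brass [135.1 249.5] 72 [ 5.8 14.1] 51.3 [0.443 0.423 0.11 ]
tray [281.8 166.5] 815 [10 19 34 37] [[ 0.699 -0.009  0.11 ]]
tray [320.3 172.6] 962 [48 24 35 38] [[ 0.68  -0.126  0.11 ]]
tray [357.7 178.7] 597 [86 30 35 38] [[ 0.661 -0.24   0.11 ]]
grey [207.1 155.8] [198 147  19  18 171] [[0.754 0.232 0.042]]
grey [357.4 178.1] [346 170  25  19 189] [[ 0.666 -0.241  0.1  ]]
grey [279.1 196.8] [250 190  63  15 393] [[ 0.606 -0.001  0.1  ]]
grey [335.9 205.6] [326 201  25  10 138] [[ 0.58  -0.173  0.1  ]]
grey [195.7 235.7] [ 163  204   64   63 2947] [[0.494 0.259 0.042]]
grey [373.  211.7] [365 208  17   9 101] [[ 0.561 -0.285  0.1  ]]
[[ 0.618  0.088  0.1  ]
 [ 0.557 -0.312  0.1  ]] [[0.52185787 0.20293892 0.06      ]] [[0.49601358 0.26092023 0.042     ]]
```

```bash
cat >> h.py <<'E'
from scipy.spatial.transform import Rotation as Ro
def tool():
    o=sensors.get_obs(); q=o["ee_rot"]; return o["position"],Ro.from_quat([q[1],q[2],q[3],q[0]]).as_matrix(),o
def plan(target,yang,n):
    "equal rows to bring TCP to target with tool z down and tool y at world angle yang (deg)"
    p,R,o=tool(); y=np.deg2rad(yang); Y=np.array([np.cos(y),np.sin(y),0]); Z=np.array([0,0,-1.]); X=np.cross(Y,Z)
    rv=Ro.from_matrix(R.T@np.c_[X,Y,Z]).as_rotvec(); d=(np.array(target)-p)/n; print("t",o["time"].round(2),"p",p.round(4),"yang",np.rad2deg(np.arctan2(R[1,1],R[0,1])).round(2),"rot/row",np.rad2deg(rv/n).round(2))
    for i in range(n):
        Ri=R@Ro.from_rotvec(rv/n*i).as_matrix(); print((Ri.T@d*1000).round(1).tolist())
E
python3 - <<'E'
from h import *
f=grab_frame("wrist"); p,R,o=tool(); C=-f["R"].T@f["t"]
print("cam in tool",(R.T@(C-p)).round(3),"axes in tool (rows=cam x,y,z)",(f["R"]@R).round(3).tolist(),f["camera_matrix"][0,0])
# tool pos so camera looks at holder w/ final yaw 18: 
plan([0.45,0.262,0.25],18,10)
E
```

```text
cam in tool [ 0.069 -0.    -0.128] axes in tool (rows=cam x,y,z) [[-0.0, 1.0, -0.001], [-0.961, -0.001, -0.276], [-0.276, 0.001, 0.961]] 312.352009348549Traceback (most recent call last):
  File "<stdin>", line 5, in <module>
  File "h.py", line 22, in plan
    rv=Ro.from_matrix(R.T@np.c_[X,Y,Z]).as_rotvec(); d=(np.array(target)-p)/n; print("t",o["time"].round(2),"p",p.round(4),"yang",np.rad2deg(np.arctan2(R[1,1],R[0,1])).round(2),"rot/row",np.rad2deg(rv/n).round(2))
                                                                                         ^^^^^^^^^^^^^^^
AttributeError: 'float' object has no attribute 'round'
```

```bash
sed -i 's/o\["time"\].round(2)/round(o["time"],2)/' h.py; python3 - <<'E'
from h import *
plan([0.516,0.283,0.25],18,10)
E
```

```text
t 0.15 p [0.1856 0.5962 0.2473] yang 72.71 rot/row [-0.01  0.    5.47]
[-40.9, -20.1, -0.2]
[-42.6, -16.1, -0.2]
[-43.9, -12.0, -0.3]
[-44.9, -7.7, -0.3]
[-45.4, -3.4, -0.3]
[-45.5, 0.9, -0.3]
[-45.2, 5.3, -0.3]
[-44.5, 9.6, -0.3]
[-43.4, 13.8, -0.3]
[-41.9, 17.8, -0.3]
```

Request:
step_arm(rotation=[[0, 0, 5.5], [0, 0, 5.5], [0, 0, 5.5], [0, 0, 5.5], [0, 0, 5.5]], dp=[[-41, -20, 0], [-42.5, -16, 0], [-44, -12, 0], [-45, -8, 0], [-45.5, -3.5, 0]], grip=[85, 85, 85, 85, 85])

```text
time: 0.65
position: [0.3518, 0.4381, 0.248]
ee_rot: [-0.0, 0.383, 0.924, -0.0]
contact_force: [1.1, 0.3, -0.6]
opening: 0.0853
grip_force: 0.0
```

Request:
step_arm(rotation=[[0, 0, 5.5], [0, 0, 5.5], [0, 0, 5.5], [0, 0, 5.5], [0, 0, 5.5]], dp=[[-45.5, 1, 0], [-45, 5, 0], [-44.5, 9.5, 0], [-43.5, 14, 0], [-42, 18, 0]], grip=[85, 85, 85, 85, 85])

```text
time: 1.15
position: [0.5166, 0.2809, 0.248]
ee_rot: [-0.0, 0.591, 0.806, -0.0]
contact_force: [-0.4, 1.1, 0.6]
opening: 0.0851
grip_force: 0.0
```

Request:
step_arm(rotation=[[0, 0, 0], [0, 0, 0], [0, 0, 0]], dp=[[0, 0, 0], [0, 0, 0], [0, 0, 0]], grip=[85, 85, 85])

```text
time: 1.45
position: [0.5148, 0.2829, 0.2478]
ee_rot: [-0.001, 0.589, 0.808, -0.0]
contact_force: [-0.2, -0.1, -0.9]
opening: 0.0849
grip_force: 0.0
```

```bash
python3 - <<'E'
from h import *
f=grab_frame("wrist"); np.savez("pics/w1.npz",**f)
plan([0.516,0.283,0.25],18,1)
cv2.imwrite("pics/w1.png",f["img"][:,:,::-1])
E
```

```text
t 1.5 p [0.5146 0.2832 0.2479] yang 17.81 rot/row [-0.06 -0.02 -0.19]
[-0.7, 1.2, -2.1]
```

View pics/w1.png

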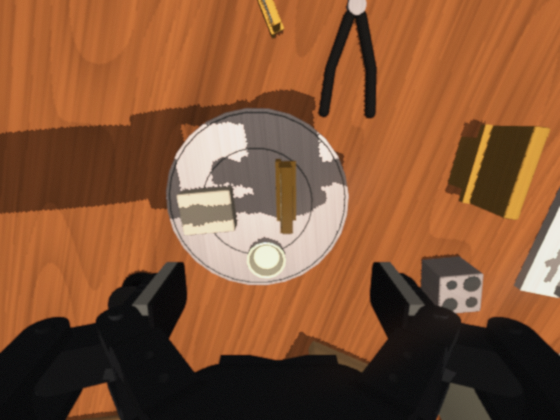

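The wrist view shows the holder as a brass strip from (286,160) to (286,233), almost along the image vertical. The dish is at (267,259) and the brick at (206,211). I'll measure the strip's edges.

```bash
python3 - <<'E'
from h import *
f=dict(np.load("pics/w1.npz")); hsv=cv2.cvtColor(f["img"],cv2.COLOR_RGB2HSV)
m=(hsv[...,1]>110)&(hsv[...,0]>8)&(hsv[...,0]<32); m[:150]=0;m[245:]=0;m[:,:262]=0;m[:,310:]=0
for c,s,mm in blobs(m,200):
    print(c,s)
    for r in range(156,240,8):
        x=np.flatnonzero(mm[r]); print(r,(x[0],x[-1]) if len(x) else None,end="; ")
    P=np.argwhere(mm)[:,::-1].astype(np.float32); print(cv2.minAreaRect(P))
    b=cv2.boxPoints(cv2.minAreaRect(P)); print(ray(f,b,.11).round(4).tolist())
print("row200",hsv[195,268:304].tolist())
E
```

```text
[285.54138193 193.1594533 ] [ 275  159   21   74 1317]
156 None; 164 (np.int64(275), np.int64(295)); 172 (np.int64(276), np.int64(295)); 180 (np.int64(276), np.int64(295)); 188 (np.int64(276), np.int64(295)); 196 (np.int64(276), np.int64(295)); 204 (np.int64(276), np.int64(295)); 212 (np.int64(277), np.int64(295)); 220 (np.int64(279), np.int64(292)); 228 (np.int64(281), np.int64(291)); 236 None; ((285.0, 195.5), (73.0, 20.0), 90.0)
[[0.5009, 0.3197, 0.11], [0.517, 0.3248, 0.11], [0.5378, 0.2629, 0.11], [0.5207, 0.2574, 0.11]]
row200 [[8, 42, 109], [9, 40, 109], [9, 40, 108], [9, 39, 105], [9, 41, 106], [11, 38, 108], [12, 51, 109], [15, 86, 113], [16, 141, 119], [17, 172, 123], [17, 180, 123], [17, 164, 123], [17, 132, 122], [18, 135, 119], [17, 166, 117], [17, 177, 121], [17, 180, 123], [17, 180, 123], [17, 179, 124], [17, 180, 123], [17, 177, 125], [17, 176, 123], [18, 179, 120], [18, 176, 116], [17, 175, 112], [17, 174, 117], [17, 176, 123], [16, 144, 124], [14, 91, 118], [12, 56, 114], [11, 43, 113], [10, 41, 111], [9, 43, 112], [10, 42, 110], [10, 42, 110], [11, 44, 111]]
```

```bash
python3 - <<'E'
from h import *
f=dict(np.load("pics/w1.npz")); i=f["img"][140:250,230:340,::-1]; i=cv2.convertScaleAbs(i,alpha=1.6)
cv2.imwrite("pics/w1c.png",cv2.resize(i,(550,550),interpolation=cv2.INTER_CUBIC))
E
```

```text
(no output)
```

View pics/w1c.png

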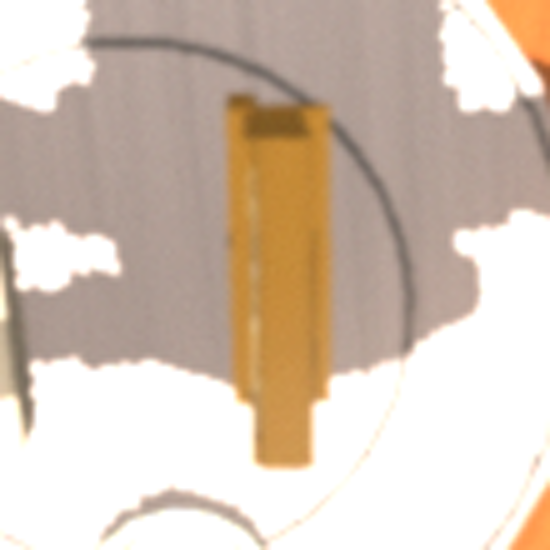

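```bash
python3 - <<'E'
from h import *
f=dict(np.load("pics/w1.npz"))
q=ray(f,[[279.6,167],[291.6,167],[292.4,233],[281,233]],.11)[:,:2]
print(q.round(4).tolist(),np.linalg.norm(np.diff(q,axis=0),axis=1))
a=(q[0]+q[1])/2;b=(q[2]+q[3])/2; d=a-b; print("yaw",np.rad2deg(np.arctan2(-d[0],d[1])),"c",(a+b)/2)
# bridge at z .07
g=ray(f,[[275.5,160],[295.8,161.5],[295.5,220],[277.5,220]],.07)[:,:2]; print(g.round(4).tolist(),np.linalg.norm(np.diff(g,axis=0),axis=1), g.mean(0))
c=(a+b)/2
plan([c[0],c[1],.2],np.rad2deg(np.arctan2(-d[0],d[1])),1)
E
```

```text
[[0.5067, 0.3144], [0.5164, 0.3175], [0.5359, 0.2613], [0.5261, 0.2581]] [0.01020063 0.05954849 0.01028668]
yaw 19.073056473060397 c [0.52128559 0.28783635]
[[0.5027, 0.3145], [0.522, 0.3191], [0.5407, 0.2624], [0.5232, 0.2568]] [0.01980928 0.05970051 0.01846432] [0.52214165 0.28820854]
t 1.5 p [0.5146 0.2832 0.2479] yang 17.81 rot/row [-0.06 -0.02 -1.27]
[2.3, 7.8, 47.9]
```

Request:
step_arm(rotation=[[0, 0, -1.2], [0, 0, 0], [0, 0, 0], [0, 0, 0], [0, 0, 0]], dp=[[2, 8, 0], [0, 0, 35], [0, 0, 40], [0, 0, 40], [0, 0, 0]], grip=[85, 85, 85, 85, 85])

```text
time: 2.0
position: [0.5173, 0.2857, 0.1269]
ee_rot: [-0.003, 0.58, 0.814, -0.006]
contact_force: [-0.8, -0.7, -0.2]
opening: 0.0854
grip_force: 0.0
```

```bash
python3 - <<'E'
from h import *
plan([0.5215,0.288,.092],19,1)
E
```

```text
t 2.0 p [0.5173 0.2857 0.1269] yang 19.06 rot/row [-0.76  0.07  0.06]
[0.8, 5.1, 34.9]
```

Request:
step_arm(rotation=[[0, 0, 0], [0, 0, 0], [0, 0, 0], [0, 0, 0]], dp=[[0, 0, 15], [0, 0, 15], [0, 0, 0], [0, 0, 0]], grip=[85, 85, 85, 85])

```text
time: 2.4
position: [0.5233, 0.2871, 0.104]
ee_rot: [0.0, 0.581, 0.814, 0.001]
contact_force: [0.1, 0.3, 0.9]
opening: 0.0854
grip_force: 0.0
```

```bash
python3 - <<'E'
from h import *
plan([0.5215,0.288,.092],19,1)
E
```

```text
t 2.4 p [0.5233 0.2871 0.104 ] yang 18.92 rot/row [ 0.07 -0.01 -0.08]
[1.4, -1.4, 12.0]
```

Request:
step_arm(rotation=[[0, 0, 0], [0, 0, 0], [0, 0, 0], [0, 0, 0], [0, 0, 0]], dp=[[1.4, -1.4, 11.5], [0, 0, 0], [0, 0, 0], [0, 0, 0], [0, 0, 0]], grip=[85, 40, 20, 5, 5], newtons=60)

```text
time: 2.9
position: [0.5212, 0.2877, 0.0921]
ee_rot: [0.0, 0.581, 0.814, 0.0]
contact_force: [-0.2, 0.7, -0.4]
opening: 0.0274
grip_force: 0.0
```

Request:
step_arm(rotation=[[0, 0, 0], [0, 0, 0], [0, 0, 0], [0, 0, 0], [0, 0, 0]], dp=[[0, 0, 0], [0, 0, 0], [0, 0, 0], [0, 0, 0], [0, 0, 0]], grip=[5, 5, 5, 5, 5])

```text
time: 3.4
position: [0.5213, 0.2878, 0.0921]
ee_rot: [0.0, 0.581, 0.814, 0.0]
contact_force: [0.4, 0.3, 2.3]
opening: 0.0093
grip_force: 58.7
```

Request:
step_arm(rotation=[[0, 0, 0], [0, 0, 0], [0, 0, 0], [0, 0, 0], [0, 0, 0]], dp=[[0, 0, -10], [0, 0, -25], [0, 0, -40], [0, 0, -40], [0, 0, -20]], grip=[5, 5, 5, 5, 5])

```text
time: 3.9
position: [0.5225, 0.2884, 0.2312]
ee_rot: [0.001, 0.581, 0.814, 0.002]
contact_force: [0.0, 0.5, 0.2]
opening: 0.0088
grip_force: 58.5
```

```bash
python3 - <<'E'
from h import *
print(sensors.get_obs()["opening"],sensors.get_obs()["grip_force"])
f=grab_frame("wrist"); np.savez("pics/w2.npz",**f)
s=grab_frame("side"); np.savez("pics/s2.npz",**s)
plan([0.50,0.011,.225],-9,10)
E
```

```text
0.0087968812321151 58.51464807987213
t 4.0 p [0.5233 0.2888 0.2315] yang 18.91 rot/row [ 0.05 -0.02  2.79]
[-25.5, -11.2, 0.5]
[-26.0, -10.0, 0.5]
[-26.5, -8.7, 0.6]
[-26.9, -7.4, 0.6]
[-27.2, -6.1, 0.6]
[-27.5, -4.7, 0.6]
[-27.7, -3.4, 0.6]
[-27.8, -2.0, 0.6]
[-27.9, -0.7, 0.6]
[-27.9, 0.7, 0.6]
```

Request:
step_arm(rotation=[[0, 0, 2.8], [0, 0, 2.8], [0, 0, 2.8], [0, 0, 2.8], [0, 0, 2.8]], dp=[[-25.5, -8, 0], [-26, -7, 0], [-26.5, -6, 0], [-27, -4.5, 0], [-27, -3, 0]], grip=[5, 5, 5, 5, 5])

```text
time: 4.5
position: [0.5218, 0.151, 0.2244]
ee_rot: [-0.001, 0.677, 0.736, -0.002]
contact_force: [-0.9, -0.7, -0.7]
opening: 0.0092
grip_force: 58.5
```

Request:
step_arm(rotation=[[0, 0, 2.8], [0, 0, 2.8], [0, 0, 2.8], [0, 0, 2.8], [0, 0, 2.8]], dp=[[-27.5, -2, 0], [-27.5, -1, 0], [-28, 0, 0], [-28, 1.5, 0], [-28, 3, 0]], grip=[5, 5, 5, 5, 5])

```text
time: 5.0
position: [0.5215, 0.0121, 0.2245]
ee_rot: [-0.001, 0.762, 0.648, -0.001]
contact_force: [-1.0, -0.5, -0.2]
opening: 0.0094
grip_force: 58.5
```

Request:
step_arm(rotation=[[0, 0, 0], [0, 0, 0], [0, 0, 0]], dp=[[0, 0, 0], [0, 0, 0], [0, 0, 0]], grip=[5, 5, 5])

```text
time: 5.3
position: [0.5225, 0.0137, 0.2256]
ee_rot: [-0.001, 0.761, 0.649, -0.001]
contact_force: [0.3, -0.1, -1.6]
opening: 0.0095
grip_force: 58.5
```

```bash
python3 - <<'E'
from h import *
f=grab_frame("wrist"); np.savez("pics/w3.npz",**f); cv2.imwrite("pics/w3.png",f["img"][:,:,::-1])
t=grab_frame("top"); np.savez("pics/t3.npz",**t)
s=grab_frame("side"); np.savez("pics/s3.npz",**s)
plan([0.54,0.011,.23],-9,1)
E
```

```text
t 5.45 p [0.523  0.014  0.2264] yang -9.0 rot/row [-0.04 -0.01 -0.  ]
[-0.3, 17.2, -3.6]
```

View pics/w3.png

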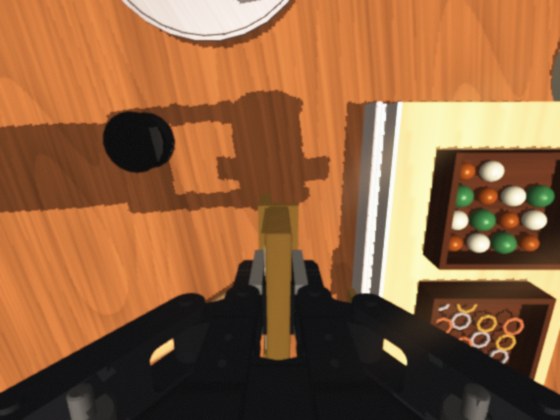

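The wrist view shows the holder still gripped, with its end at (279,207). The lip rail runs from about (381,102) down to (368,290), and the unlabelled tray spans rows 150–268 at x≈445. I'll take row profiles across the lip.

```bash
python3 - <<'E'
from h import *
f=dict(np.load("pics/w3.npz")); g=cv2.cvtColor(f["img"],cv2.COLOR_RGB2GRAY)
for r in (110,150,200,240,280): print(r,g[r,350:410].tolist())
i=f["img"][90:300,330:540,::-1]
cv2.imwrite("pics/w3c.png",cv2.resize(i,(600,600),interpolation=cv2.INTER_CUBIC))
E
```

```text
110 [81, 81, 82, 81, 80, 79, 78, 77, 75, 73, 74, 78, 82, 87, 93, 95, 95, 97, 97, 97, 95, 96, 97, 96, 109, 157, 215, 242, 250, 252, 250, 247, 250, 251, 238, 186, 135, 105, 98, 96, 96, 97, 96, 98, 98, 101, 148, 231, 250, 253, 252, 246, 236, 233, 232, 233, 233, 234, 235, 236]
150 [81, 83, 83, 84, 88, 89, 91, 90, 89, 87, 89, 95, 100, 100, 103, 104, 102, 103, 104, 106, 107, 120, 170, 223, 244, 250, 250, 247, 247, 248, 246, 239, 205, 146, 120, 119, 119, 119, 120, 122, 123, 124, 155, 224, 247, 251, 250, 244, 236, 234, 234, 234, 233, 233, 232, 231, 231, 231, 232, 234]
200 [88, 87, 87, 87, 88, 88, 90, 93, 100, 103, 105, 104, 102, 104, 104, 104, 104, 119, 172, 225, 245, 251, 250, 248, 250, 251, 250, 233, 159, 109, 100, 99, 100, 99, 100, 99, 100, 133, 214, 247, 251, 251, 246, 239, 236, 236, 236, 235, 235, 234, 233, 233, 233, 233, 233, 234, 235, 234, 234, 234]
240 [76, 76, 75, 75, 79, 87, 93, 94, 93, 93, 92, 94, 94, 95, 118, 182, 232, 248, 251, 250, 247, 249, 251, 248, 222, 141, 95, 93, 93, 93, 94, 93, 94, 129, 212, 245, 251, 250, 246, 240, 238, 238, 238, 236, 236, 235, 235, 235, 235, 235, 235, 235, 235, 235, 235, 236, 236, 236, 235, 236]
280 [72, 74, 84, 91, 92, 93, 92, 92, 92, 93, 98, 132, 197, 239, 249, 250, 249, 248, 250, 247, 223, 147, 100, 94, 94, 93, 92, 93, 95, 125, 203, 244, 250, 249, 245, 240, 238, 238, 238, 237, 236, 236, 235, 236, 236, 236, 237, 237, 237, 237, 236, 237, 237, 238, 237, 237, 237, 236, 238, 237]
```

View pics/w3c.png

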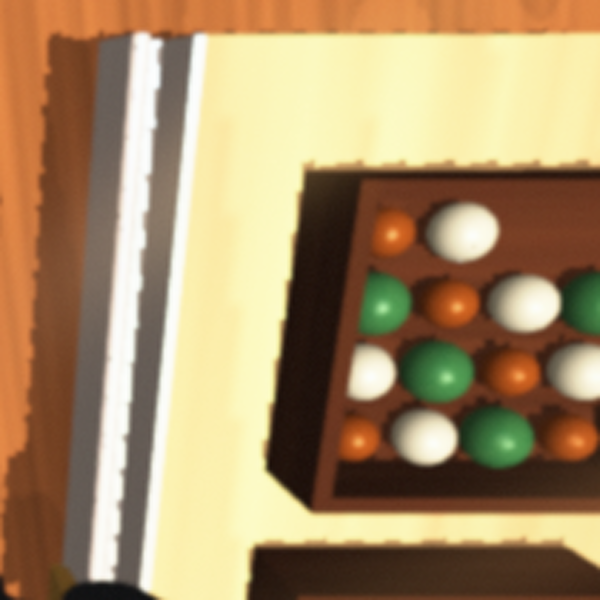

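```bash
python3 - <<'E'
from h import *
f=dict(np.load("pics/w3.npz")); g=cv2.cvtColor(f["img"],cv2.COLOR_RGB2GRAY).astype(float)
rows=np.arange(110,285,5); A=[];B=[]
def cross(r,lo,hi,th):
    x=np.arange(lo,hi); v=g[r,lo:hi]; k=np.flatnonzero((v[:-1]<th)&(v[1:]>=th))
    return [lo+i+(th-v[i])/(v[i+1]-v[i]) for i in k]
for r in rows:
    c=cross(r,350,410,175)
    if len(c)==2: A.append((c[0],r)); B.append((c[1],r))
a=ray(f,A,.0975)[:,:2]; b=ray(f,B,.095)[:,:2]
def fit(p):
    vx,vy,x,y=cv2.fitLine(p.astype(np.float32),cv2.DIST_HUBER,0,.001,.001).ravel(); s=np.sign(vy); return np.array([vx,vy])*s,np.array([x,y])
for n,p in (("lip",a),("shelf",b)):
    d,c=fit(p); print(n,len(p),"yaw",np.rad2deg(np.arctan2(-d[0],d[1])),c, "resid",np.abs((p-c)@[d[1],-d[0]]).max())
da,ca=fit(a);db,cb=fit(b); nx=np.array([da[1],-da[0]]); print("lipfront->shelf",(cb-ca)@nx)
px=np.array([[360,180],[312,510]])*.35+[330,90]; t=ray(f,px,.125)[:,:2]; print("tray",t,np.linalg.norm(t[1]-t[0]))
m=t.mean(0); print("tray front from lip front",(m-ca)@nx)
front=ca+da*((m-ca)@da)+nx*2.5e-3; back=cb+da*((m-cb)@da)-nx*15.5e-3; print("seat est front",front,"from shelf",back)
# top view: tray centres via floor z~.1 and lip check
T=dict(np.load("pics/top0.npz")); print("seat in top px",proj(T,[*front,.1]))
mids=ray(T,[[281.8,166.5],[320.3,172.6],[357.7,178.7]],.115)[:,:2]; print("top trays along lip rel seat",(mids-front)@da,(mids-front)@nx)
E
```

```text
lip 35 yaw -9.014911 [0.599113   0.00869755] resid 0.00023383630018385335
shelf 35 yaw -9.002071 [6.1525089e-01 2.9957635e-04] resid 9.704196282739065e-05
lipfront->shelf 0.017254446
tray [[ 0.65744474  0.04084343]
 [ 0.6438168  -0.0495804 ]] 0.09144500800062152
tray front from lip front 0.052928750049212214
seat est front [0.60082494 0.00353327] from shelf [0.60008859 0.0036501 ]
seat in top px [[277.5640553  198.52768007]]
top trays along lip rel seat [ 0.00278271 -0.11568541 -0.23015   ] [0.09741121 0.09716578 0.09638742]
```

```bash
python3 - <<'E'
from h import *
p,R,o=tool(); f=dict(np.load("pics/w3.npz")); s=dict(np.load("pics/s3.npz"))
def hw(P): # holder -> world, ideal grasp
    P=np.array(P,float)/1000; return p+np.c_[P[:,1],P[:,0],.050-P[:,2]]@R.T
pts=hw([[x,30,z] for z in (0,22,28) for x in (-10,10)]+[[x,30,z] for z in (28,68) for x in (-5,5)]+[[x,-30,68] for x in(-5,5)])
out=[]
for fr,(x0,y0,w,h) in ((f,(235,190,100,150)),(s,None or (0,0,0,0))):
    q=proj(fr,pts)
    if w==0: x0,y0=(q.mean(0)-[50,75]).astype(int); w,h=100,150
    im=cv2.convertScaleAbs(cv2.resize(fr["img"][y0:y0+h,x0:x0+w,::-1],None,fx=4,fy=4,interpolation=cv2.INTER_CUBIC),alpha=1.4)
    for k in q: cv2.circle(im,tuple(np.int32((k-[x0,y0]+.5)*4)),3,(255,0,255),1)
    out.append(im); print(q.round(1).tolist())
cv2.imwrite("pics/g3.png",np.hstack(out))
E
```

```text
[[260.4, 192.4], [294.9, 192.4], [258.0, 201.7], [297.1, 201.7], [257.3, 204.7], [297.8, 204.7], [267.4, 204.7], [287.7, 204.7], [263.8, 232.2], [290.8, 232.2], [265.8, 366.0], [289.4, 366.0]]
[[271.6, 172.4], [278.6, 170.6], [271.7, 165.0], [278.7, 163.2], [271.7, 163.0], [278.8, 161.2], [273.5, 162.5], [277.0, 161.6], [273.6, 148.6], [277.2, 147.7], [284.9, 159.9], [288.6, 159.0]]
```

View pics/g3.png

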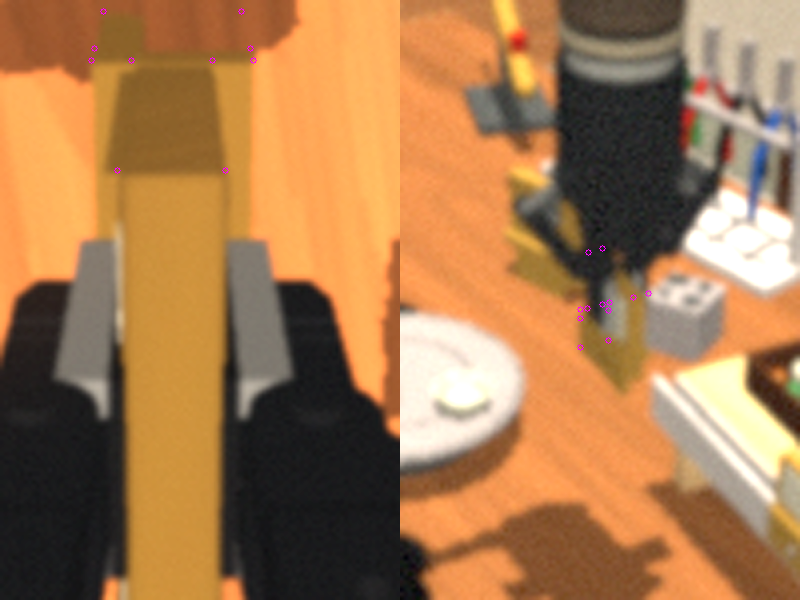

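The overlay agrees with an ideal grasp: the frame-top and bridge corners are within about 1 px, with no visible tilt. The seat is at about (0.6004, 0.0036) with yaw −9.0°. Next I'll go above it.

```bash
python3 - <<'E'
from h import *
plan([0.6004,0.0036,.2],-9,3)
E
```

```text
t 5.45 p [0.523  0.014  0.2264] yang -9.0 rot/row [-0.01 -0.   -0.  ]
[0.6, 26.0, 8.8]
[0.6, 26.0, 8.8]
[0.6, 26.0, 8.8]
```

Request:
step_arm(rotation=[[0, 0, 0], [0, 0, 0], [0, 0, 0], [0, 0, 0], [0, 0, 0]], dp=[[0.6, 26, 0], [0.6, 26, 10], [0.6, 26, 20], [0, 0, 30], [0, 0, 0]], grip=[5, 5, 5, 5, 5])

```text
time: 5.95
position: [0.5972, 0.0034, 0.162]
ee_rot: [-0.004, 0.761, 0.649, -0.004]
contact_force: [-2.0, 0.7, -1.7]
opening: 0.0089
grip_force: 58.7
```

Request:
step_arm(rotation=[[0, 0, 0], [0, 0, 0]], dp=[[0, 0, 0], [0, 0, 0]], grip=[5, 5])

```text
time: 6.15
position: [0.6012, 0.0029, 0.1682]
ee_rot: [0.001, 0.761, 0.649, 0.001]
contact_force: [1.0, 0.5, -0.1]
opening: 0.0095
grip_force: 58.7
```

```bash
python3 - <<'E'
from h import *
f=grab_frame("wrist"); np.savez("pics/w4.npz",**f)
i=f["img"][100:320,180:400,::-1]; cv2.imwrite("pics/w4.png",cv2.convertScaleAbs(cv2.resize(i,(600,600),interpolation=cv2.INTER_CUBIC),alpha=1.2))
plan([0.6004,0.0036,.156],-9,1)
E
```

```text
t 6.2 p [0.6015 0.0028 0.1687] yang -9.06 rot/row [ 0.17 -0.02 -0.06]
[0.6, -1.2, 12.7]
```

View pics/w4.png

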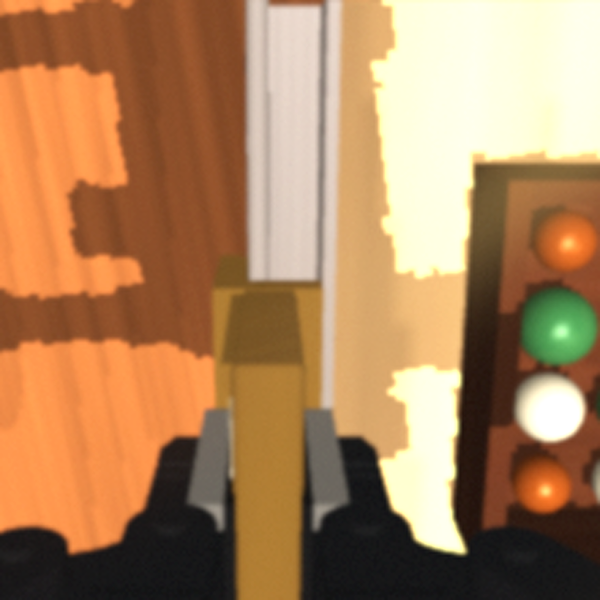

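```bash
python3 - <<'E'
from h import *
f=dict(np.load("pics/w4.npz")); p,R,o=tool(); g=cv2.cvtColor(f["img"],cv2.COLOR_RGB2GRAY).astype(int)
for r in (125,160,195): print(r,g[r,264:312].tolist())
s=.3667
for y in (60,150,240):
    q=ray(f,np.array([[247,y],[268,y],[322,y]])*s+[180,100],.099); L=(q-p)@R; print((L*1000).round(1).tolist())
# tray middle from visible rim top-left corner
print(((ray(f,np.array([[510,180]])*s+[180,100],.125)-p)@R*1000).round(1), "ctr col",proj(f,p+R@np.array([0,0,.05])))
# holder bottom bridge measured centre, y in tool
for z,xx,y in ((.022,(213,322),290),(.068,(233,304),365)): 
    q=ray(f,np.array([[xx[0],y],[xx[1],y]])*s+[180,100],p[2]-.05+z); print(((q-p)@R*1000).round(1).tolist())
E
```

```text
125 [73, 71, 72, 72, 72, 80, 115, 147, 163, 170, 174, 170, 161, 154, 165, 177, 179, 177, 178, 180, 182, 182, 180, 180, 183, 183, 182, 182, 181, 181, 183, 181, 167, 135, 114, 137, 166, 180, 181, 178, 166, 152, 144, 144, 144, 144, 144, 145]
160 [74, 73, 75, 76, 74, 81, 104, 137, 160, 169, 171, 170, 162, 153, 149, 162, 171, 174, 174, 176, 177, 177, 174, 177, 178, 180, 179, 177, 176, 178, 180, 174, 150, 118, 118, 151, 172, 177, 175, 168, 157, 148, 148, 146, 146, 147, 146, 144]
195 [74, 74, 73, 74, 74, 77, 91, 127, 154, 166, 172, 171, 164, 154, 153, 162, 169, 168, 170, 172, 173, 172, 173, 173, 174, 176, 173, 172, 172, 174, 172, 159, 131, 115, 139, 164, 172, 172, 169, 159, 152, 150, 149, 151, 151, 151, 148, 147]
[[69.6, -4.1, 69.7], [69.6, 0.6, 69.7], [69.6, 12.6, 69.7]]
[[49.8, -4.2, 69.7], [49.8, 0.6, 69.7], [49.8, 12.9, 69.7]]
[[28.8, -4.4, 69.7], [28.8, 0.6, 69.7], [28.8, 13.3, 69.7]]
[[46.4 49.1 43.8]] ctr col [[277.32905332 241.23289779]]
[[27.9, -9.8, 28.0], [27.8, 10.8, 28.0]]
[[29.6, -4.2, -18.0], [29.6, 5.4, -18.0]]
```

Request:
step_arm(rotation=[[0, 0, 0], [0, 0, 0], [0, 0, 0], [0, 0, 0]], dp=[[0.5, -2, 0], [0, 0, 10], [0, 0, 0], [0, 0, 0]], grip=[5, 5, 5, 5])

```text
time: 6.6
position: [0.5981, 0.0033, 0.1563]
ee_rot: [-0.0, 0.761, 0.649, -0.0]
contact_force: [0.3, -0.9, -0.6]
opening: 0.0097
grip_force: 58.8
```

```bash
python3 - <<'E'
from h import *
f=grab_frame("wrist"); p,R,o=tool(); g=cv2.cvtColor(f["img"],cv2.COLOR_RGB2GRAY).astype(int); np.savez("pics/w5.npz",**f)
plan([0.5992,0.0035,.128],-9,1); print(proj(f,p+(R@np.array([[.04],[-.0024],[p[2]-.099]])).T))
for r in (120,150,180): print(r,g[r,260:316].tolist(),(((ray(f,[[260,r],[316,r]],.099)-p)@R)[:,1]*1000).round(1))
E
```

```text
t 6.65 p [0.5985 0.0033 0.1565] yang -9.1 rot/row [-0.03  0.   -0.1 ]
[0.3, 0.7, 28.5]
[[273.34298696 173.59000832]]
120 [72, 72, 71, 73, 75, 72, 72, 71, 72, 71, 72, 73, 74, 78, 88, 115, 141, 158, 168, 173, 173, 167, 157, 153, 164, 175, 176, 177, 179, 181, 182, 180, 180, 180, 182, 183, 181, 179, 179, 179, 182, 180, 166, 137, 104, 101, 128, 160, 177, 180, 179, 171, 156, 145, 144, 143] [-9.9 22. ]
150 [80, 77, 76, 74, 70, 71, 73, 73, 72, 76, 73, 72, 73, 72, 78, 102, 133, 156, 167, 171, 172, 165, 156, 148, 160, 170, 171, 173, 175, 177, 178, 177, 177, 178, 178, 178, 177, 176, 177, 178, 177, 172, 148, 115, 99, 115, 151, 172, 176, 177, 170, 156, 148, 144, 145, 146] [-10.1  22.6]
180 [79, 80, 81, 82, 79, 79, 77, 75, 73, 70, 73, 72, 74, 75, 81, 101, 132, 155, 165, 170, 170, 163, 155, 148, 158, 168, 169, 171, 172, 173, 173, 173, 174, 175, 175, 176, 175, 173, 174, 175, 173, 161, 131, 103, 108, 143, 170, 174, 175, 172, 161, 151, 146, 148, 147, 149] [-10.4  23.1]
```

Request:
step_arm(rotation=[[0, 0, 0], [0, 0, 0], [0, 0, 0], [0, 0, 0], [0, 0, 0]], dp=[[0, 0.5, 0], [0, 0, 3], [0, 0, 4], [0, 0, 4], [0, 0, 4]], grip=[5, 5, 5, 5, 5])

```text
time: 7.15
position: [0.599, 0.0032, 0.1412]
ee_rot: [-0.0, 0.761, 0.649, -0.0]
contact_force: [0.3, -0.3, -1.4]
opening: 0.0092
grip_force: 58.8
```

Request:
step_arm(rotation=[[0, 0, 0], [0, 0, 0]], dp=[[0, 0, 4], [0, 0, 0]], grip=[5, 5])

```text
time: 7.35
position: [0.5985, 0.0033, 0.1368]
ee_rot: [-0.001, 0.761, 0.649, -0.001]
contact_force: [0.6, -0.6, -1.5]
opening: 0.0093
grip_force: 58.8
```

Request:
step_arm(rotation=[[0, 0, 0], [0, 0, 0], [0, 0, 0], [0, 0, 0]], dp=[[0, 0, 3], [0, 0, 3], [0, 0, 2], [0, 0, 0]], grip=[5, 5, 5, 5], newtons=90)

```text
time: 7.75
position: [0.5989, 0.0033, 0.1294]
ee_rot: [-0.0, 0.761, 0.649, -0.0]
contact_force: [-1.2, -1.2, -1.3]
opening: 0.0089
grip_force: 89.2
```

Request:
step_arm(rotation=[[0, 0, 0], [0, 0, 0], [0, 0, 0]], dp=[[0, 0, 1.5], [0, 0, 1], [0, 0, 0]], grip=[5, 5, 5])

```text
time: 8.05
position: [0.5995, 0.0032, 0.1282]
ee_rot: [0.0, 0.761, 0.649, 0.0]
contact_force: [-1.9, 0.6, 3.8]
opening: 0.009
grip_force: 90.4
```

Request:
step_arm(rotation=[[0, 0, 0], [0, 0, 0], [0, 0, 0], [0, 0, 0]], dp=[[0, 0, 1], [0, 0, 1], [0, 0, 0], [0, 0, 0]], grip=[5, 5, 5, 5])

```text
time: 8.45
position: [0.5995, 0.0032, 0.128]
ee_rot: [0.0, 0.761, 0.649, 0.0]
contact_force: [-5.0, 0.3, 13.6]
opening: 0.0089
grip_force: 91.9
```

Request:
step_arm(rotation=[[0, 0, 0], [0, 0, 0], [0, 0, 0], [0, 0, 0], [0, 0, 0]], dp=[[0, -0.3, 0.7], [0, 0, 0], [0, 0, 0], [0, 0, 0], [0, 0, 0]], grip=[5, 5, 5, 5, 5])

```text
time: 8.95
position: [0.5995, 0.0033, 0.128]
ee_rot: [0.0, 0.761, 0.649, 0.0]
contact_force: [-5.7, 0.2, 15.4]
opening: 0.0091
grip_force: 92.3
```

```bash
python3 - <<'E'
from h import *
s=grab_frame("side"); w=grab_frame("wrist")
a=cv2.resize(s["img"][140:290,230:430,::-1],(400,300),interpolation=cv2.INTER_CUBIC)
b=cv2.resize(w["img"][100:325,150:450,::-1],(400,300),interpolation=cv2.INTER_CUBIC)
cv2.imwrite("pics/fin.png",np.hstack([a,b]))
o=sensors.get_obs(); print(o["position"],o["contact_force"],o["wrist_torque"],o["grip_force"],o["time"])
E
```

```text
[0.59951748 0.00321688 0.12801395] [-6.41292509 -0.17577759 15.16922092] [ 0.00651831  1.09839145 -0.01766329] 92.32687711715698 9.05
```

View pics/fin.png

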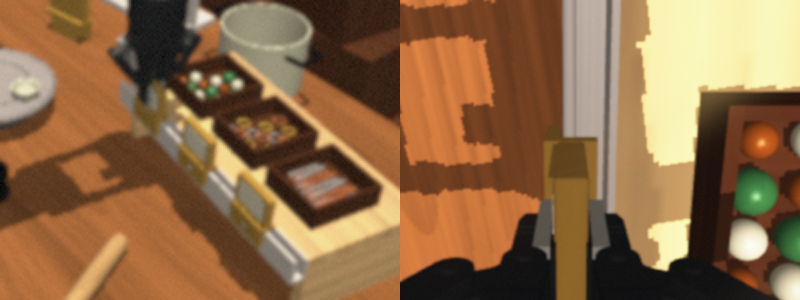

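The side view shows the holder on the lip at (150,110) in the crop, before the left tray and level with the other two. The dish is still upright at (25,88). It is pressed with about 15 N, so I'm handing it in.

```bash
python3 -c "
from rig import job; print(job.close_job())"
```

```text
the job is handed in; nothing more can be done
None
```

The holder is home on the lip in front of the unlabelled left tray, still gripped at about 92 N and pressed down with about 15 N. The job is handed in; no verdict came back.

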